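# Pack two gift kits at the ceramics packing table

## Task

Make up the two kits. The yellow-lined box gets the red vase, standing on its red mat, and the white cup, standing on its white mat; the white-lined box gets the blue vase, standing on its blue mat, and the orange edge guard, nested over the black guard that already lies there, ridge on ridge with the legs flat together and centred along it. Set everything down gently without dropping it, keep the black guard in its pocket, and leave the green vase, the brown cup and the roll of tape where they are.

Things in the scene. Friction and masses are not known exactly. Their poses are not given: they have to be found in the camera images.
- yellow_kit: Low open cardboard box lined in yellow, fixed; 250 mm (x) by 140 mm (y), inner floor 6 mm above the table, rim 18 mm high, 5 mm thick. A 12 mm high divider at x = 0 parts it into two pockets, 117 by 130 mm. Flat round mats, 76 mm across, on the floor: red centred at x = +61, white at x = -61 mm (y = 0). Origin: centre of its underside, on the table.
- white_kit: Low open cardboard box lined in white, fixed; 250 mm (x) by 140 mm (y), inner floor 6 mm above the table, rim 18 mm high, 5 mm thick. A 12 mm high divider at x = 0 parts it into two pockets, 117 by 130 mm. Flat round blue mat, 76 mm across, centred at x = -61 mm, y = 0; the black guard lies near x = +61 mm. Origin: centre of its underside, on the table.
- red_vase: Red glazed ceramic vase with gold bands, 108 mm high, 0.24 kg: round belly 68 mm across at 35 to 48 mm height, foot 48 mm across, straight round collar 36 mm across from 72 mm height to the top, closed. Origin: centre of its underside; z up.
- blue_vase: Blue glazed ceramic vase with gold bands, 108 mm high, 0.24 kg: round belly 68 mm across at 35 to 48 mm height, foot 48 mm across, straight round collar 36 mm across from 72 mm height to the top, closed. Origin: centre of its underside; z up.
- white_cup: White straight-sided ceramic cup without handle, open at the top, 60 mm outside diameter, 68 mm high, wall 4 mm, 0.13 kg. Origin: centre of its underside; z up.
- orange_guard: Orange plastic edge guard, 54 mm long: 90 degree angle, legs 34 mm wide, 4 mm thick, lying like a roof, ridge up and marked by a white stripe, 27 mm high, 48 mm wide overall; ends square. Loose, 0.04 kg; can be held by its end faces. Nested, its origin is 5.7 mm above the black guard's and it overhangs 8 mm at each end. Origin: centre of its footprint, level with its feet; x along the ridge, z up.
- black_guard: Black plastic edge guard, 38 mm long: 90 degree angle, legs 34 mm wide, 4 mm thick, lying like a roof, ridge up and marked by a yellow stripe, 27 mm high, 48 mm wide overall; ends square. Loose, 0.04 kg, lying on the floor of the white-lined box. Origin: centre of its footprint, level with its feet; x along the ridge, z up.
- green_vase: Green glazed ceramic vase with gold bands, 108 mm high, 0.24 kg: round belly 68 mm across at 35 to 48 mm height, foot 48 mm across, straight round collar 36 mm across from 72 mm height to the top, closed. Origin: centre of its underside; z up. Not part of any kit: leave it.
- brown_cup: Reddish brown straight-sided ceramic cup without handle, open at the top, 60 mm outside diameter, 68 mm high, wall 4 mm, 0.13 kg. Origin: centre of its underside; z up. Not part of any kit: leave it.
- tape_roll: Roll of brown packing tape lying flat, a ring 90 mm across and 48 mm high with a 72 mm hole. Origin: centre of its underside. Not part of any kit: leave it.
Mind the look-alikes: they are no part of the job. There is more than one size of the red_vase; the one meant has the size given above.

How it is judged (in metres and radians):
At the end, for the whole second after the job is handed in: Both vases and the white cup stand upright in their boxes within 15 mm of their mats' middles; black guard within 25 mm (along the box) and 30 mm (across) of its pocket's middle, orange guard seated on it within 4 mm sideways, 12 mm along, 0.12 rad. All at rest (x of red_vase in the frame of yellow_kit between 0.0463 and 0.0763 m and y of red_vase in the frame of yellow_kit between -0.015 and 0.015 m and z of red_vase in the frame of yellow_kit between 0.002 and 0.011 m and angle between each of red_vase, white_cup, blue_vase, black_guard's own z axis and vertical below 0.1 rad and linear speed of each of red_vase, white_cup, blue_vase, orange_guard, black_guard below 0.02 m/s and x of white_cup in the frame of yellow_kit between -0.0763 and -0.0463 m and y of white_cup in the frame of yellow_kit between -0.015 and 0.015 m and z of white_cup in the frame of yellow_kit between 0.002 and 0.011 m and x of blue_vase in the frame of white_kit between -0.0763 and -0.0463 m and y of blue_vase in the frame of white_kit between -0.015 and 0.015 m and z of blue_vase in the frame of white_kit between 0.002 and 0.011 m and x of orange_guard in the frame of black_guard between -0.012 and 0.012 m and y of orange_guard in the frame of black_guard between -0.004 and 0.004 m and z of orange_guard in the frame of black_guard between 0.003 and 0.009 m and angle between the x axis of orange_guard and the x axis of black_guard, either way round below 0.12 rad and angle between orange_guard's own z axis and vertical below 0.12 rad and x of black_guard in the frame of white_kit between 0.0363 and 0.0863 m and y of black_guard in the frame of white_kit between -0.03 and 0.03 m and z of black_guard in the frame of white_kit between 0.002 and 0.011 m); the robot touches nothing.
It fails at once if The green vase is moved by more than 25 mm (distance of green_vase from where it was at the start of the episode above 0.025 m).
It fails at once if The brown cup is moved by more than 25 mm (distance of brown_cup from where it was at the start of the episode above 0.025 m).
It fails at once if The tape roll is moved by more than 25 mm (distance of tape_roll from where it was at the start of the episode above 0.025 m).
It fails at once if a vase, the white cup or the orange guard is dropped (moves faster than 0.6 m/s while no finger touches it) ((linear speed of red_vase above 0.6 m/s and contact force between the fingers and red_vase below 0.05 N) or (linear speed of blue_vase above 0.6 m/s and contact force between the fingers and blue_vase below 0.05 N) or (linear speed of white_cup above 0.6 m/s and contact force between the fingers and white_cup below 0.05 N) or (linear speed of orange_guard above 0.6 m/s and contact force between the fingers and orange_guard below 0.05 N)).
It also fails if it takes over 106 s, if anything falls off the work surface, if the arm or the gripper's body presses on something with over 40 N, if the wrist force passes 120 N, or if a joint passes its speed limit or range.

## Robot

A 6-joint arm with a two-finger parallel gripper is mounted at the origin on the work surface. World frame = base frame: x ahead of the robot, y to its left, z up, the work surface at z = 0. Lengths are in m, angles in degrees, forces in N, time in s.
With the tool pointing down it reaches from about 0.4 to 0.825 m from the base axis. Payload 7 kg.
Tool frame: the origin (TCP) lies between the finger pads; the fingertips stand 14 mm ahead of it and the grasp point (between the pads) lies 5 mm behind it (r.tips_ahead is the distance from the TCP to the fingertips, in m); z points along the fingers, y is the direction in which the jaws open and shut (so a half turn about z gives the same grasp; the last joint's range is limited). The gripper opens to 88 mm and grips with 3 to 60 N. Pads are 19 mm wide; open, the fingers measure 130 mm over their backs; the gripper's body (78 mm by 193 mm) begins 47 mm behind the grasp point.
Start: joints at [86.179, 20.546, 0.682, 0, -70.136, -16.507], TCP at [0.235, 0.633, 0.241] pointing down, gripper open.
Joint ranges: [-176.03, 176.03], [-82.01, 121.73], [-58.28, 71.71], [-173.87, 95.51], [-174.79, -0.11], [-173.66, 173.66]. Speed limits (degrees/s): [136.94, 136.94, 172.46, 180, 180, 180].

## Interface

Orientations are given as [roll, pitch, yaw] about the fixed x, y, z axes, in that order (R = Rz(yaw) Ry(pitch) Rx(roll)).
In Python, from plant import r gives the robot as it stands.
- The arm moves only by the tool apply_moves, never from a script. Its arguments are lists of equal length, an entry for each row: "slide": the shift along the tool's x, y, z as a fraction of full scale, a list of three; "turn": the turn, a rotation vector about the tool's x, y, z as a fraction of full scale, a list of three; "jaw": the closure, from 0 (fully open) to 1 (shut). In form: {"slide": [[dx, dy, dz], ...], "turn": [[wx, wy, wz], ...], "jaw": [jaw, ...]}. A call has 1 to 8 rows; each row shifts and turns the commanded pose from where the row before left it, along the tool's axes as they then stand; what a row does not reach is not made up. Full scale, the value 1, is 0.1 m for a shift and 1.5 rad for a turn. A row lasts 1/10 s, in which the tool goes at most 50 mm and 8.59 degrees, less where a joint would pass 70% of its speed; a pose out of reach is approached as far as the arm can. A call with a number of a shift or a turn outside -1 to 1 is refused whole. A call with a gripper value outside its range is refused whole. The fingers move at their own pace and stop on an object; "newtons" is the grip in N (left out, the last holds). Time passes only in rows, so rows that do not move let the fingers close. It gives the time, the measured TCP pose, the force and the opening at its end, in the units of the state.
- r.get_state(): the state, without advancing time (a new reading comes with each control period).
- r.capture(name): name is "scene" or "top" or "wrist"; returns a dict with "pixels" (400x640x3 uint8, blue, green, red), "depth" (400x640 float32, m along the optical axis (not along the pixel's ray), 0 where there is no reading), "fx", "fy", "cx", "cy" (pixels), "rvec" (rotation vector, rad) and "tvec" (3), from world to camera coordinates, as OpenCV has them. Camera axes: x right, y down, z forward; pixel columns grow to the right and rows downward; lengths in m; the calibration is good to about 2 mm. A picture is of the moment at which its call begins.
- r.close_job(): hands the job in, once; it reports no verdict.
The state is a dict: "time_s": time; "joints": joint angles; "qd": joint speeds; "joint_torque": joint torques, N m; "tcp_pos": TCP position; "eef_rot": TCP orientation; "contact_force": force on the tool from outside, world axes, zero at the start; "moment": the same for the moment, N m; "gripper_width": finger opening in m.
Only numpy, scipy, OpenCV 4.12 (cv2) and the standard library are available. Lean on these libraries where they do the work, as an engineer would, in place of code of your own. Each camera call takes 0.05 s, during which the arm holds its last target.

## Working session

There is one attempt and no reset: what is moved stays moved. The work goes in short steps, Python scripts to look and compute and a tool call to move; the robot and the scene stay as the last step left them, time stands still between calls to the robot, and variables do not carry over. Pictures are saved under pics/ and viewed, and the job is handed in when it is done.

Besides the shell and the picture viewer there is one more tool, called after "Call:" as name(argument=value, ...) on one line, values as JSON. apply_moves: Moves the arm, as the interface text tells. Shift numbers are shares of 0.1 m and turn numbers shares of 1.5 rad, none past 1 either way. Its arguments: {"type":"object","properties":{"slide":{"type":"array"},"turn":{"type":"array"},"jaw":{"type":"array"},"newtons":{"type":"number"}},"required":["slide","turn","jaw"]}

```bash
ls; mkdir -p pics; python3 - <<'E'
from plant import r
import cv2,numpy as np
print(r.get_state(), r.tips_ahead)
for n in ("scene","top","wrist"):
    c=r.capture(n); cv2.imwrite(f"pics/{n}0.png",c["pixels"]); np.savez(f"{n}0.npz",**c)
    R=cv2.Rodrigues(np.array(c["rvec"]))[0]; print(n,c["fx"],c["cx"],c["cy"],(-R.T@np.array(c["tvec"]).ravel()).round(3),R.round(2).tolist())
E
```

```text
pics
{'time_s': 0.0, 'joints': array([ 8.61763028e+01,  2.05912351e+01,  6.33734715e-01, -2.05965536e-02,
       -7.01356925e+01, -1.65065898e+01]), 'qd': array([-0.04672064,  0.14345354,  0.02686267, -0.03729366,  0.00975724,
        0.03675022]), 'joint_torque': array([ 1.59335134e-03, -5.82718921e+01,  2.93041956e+01,  6.99727044e+00,
        7.03483616e-03, -1.49113962e-04]), 'tcp_pos': array([0.23437812, 0.63250323, 0.23962313]), 'eef_rot': array([ 1.79905146e+02, -7.91702096e-03, -2.03372948e+01]), 'contact_force': array([ 0.24371443, -0.26281721, -0.14577452]), 'moment': array([ 0.0036151 , -0.00576188,  0.04933562]), 'gripper_width': 0.0877989429818981} 0.014
scene 415.6913673228075 319.1117664490392 199.9914909478299 [ 1.143 -0.504  0.807] [[0.66, 0.75, 0.02], [0.55, -0.47, -0.69], [-0.51, 0.47, -0.72]]
top 503.256793661561 317.4548224877618 208.29361194936962 [0.543 0.01  1.191] [[-0.01, -1.0, 0.0], [-1.0, 0.01, -0.06], [0.06, -0.0, -1.0]]
wrist 302.3017392017926 320.6607672341611 198.25874433598418 [0.298 0.611 0.385] [[-0.35, -0.94, 0.0], [-0.91, 0.34, 0.25], [-0.23, 0.08, -0.97]]
```

View pics/scene0.png

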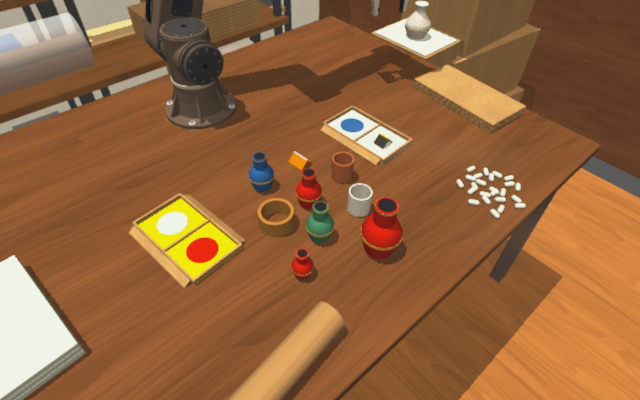

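View pics/top0.png

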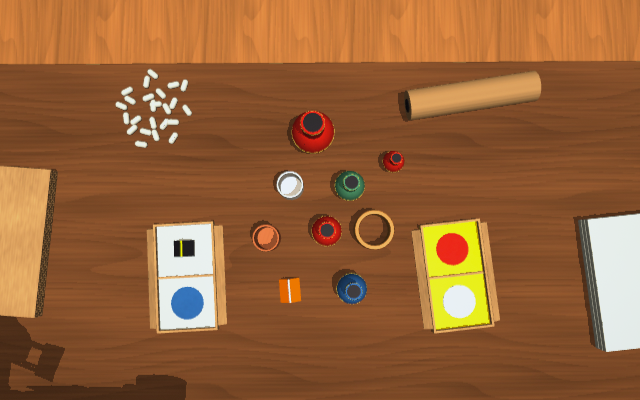

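View pics/wrist0.png

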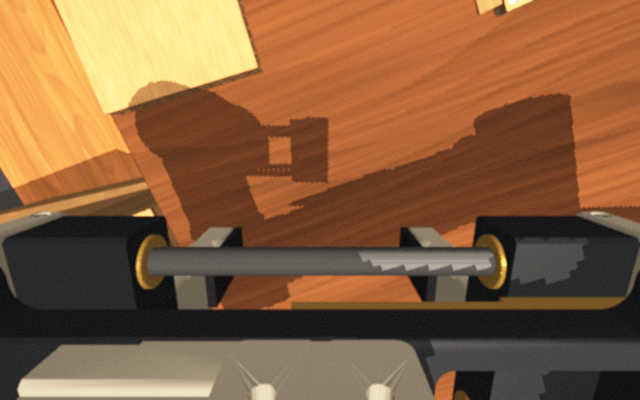

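```bash
cat > h.py <<'E'
import cv2,numpy as np
def cloud(c):
    R=cv2.Rodrigues(np.array(c["rvec"]))[0]; t=np.array(c["tvec"]).ravel()
    d=c["depth"]; v,u=np.mgrid[:400,:640]
    P=np.stack([(u-c["cx"])/c["fx"]*d,(v-c["cy"])/c["fy"]*d,d],-1)
    W=(P-t)@R; W[d==0]=np.nan
    return W
def proj(c,p):
    R=cv2.Rodrigues(np.array(c["rvec"]))[0]; q=R@np.array(p)+np.array(c["tvec"]).ravel()
    return c["fx"]*q[0]/q[2]+c["cx"],c["fy"]*q[1]/q[2]+c["cy"]
def ray(c,u,v,z):
    R=cv2.Rodrigues(np.array(c["rvec"]))[0]; t=np.array(c["tvec"]).ravel()
    o=-R.T@t; d=R.T@np.array([(u-c["cx"])/c["fx"],(v-c["cy"])/c["fy"],1]); return o+d*(z-o[2])/d[2]
E
python3 - <<'E'
import numpy as np,cv2
from h import *
c=dict(np.load("top0.npz")); W=cloud(c); im=c["pixels"]
s=dict(np.load("scene0.npz")); 
for n,u,v in [("bigred",313,130),("midred",326,230),("smallred",393,160),("green",349,185),("blue",351,289),("wcup",290,184),("bcup",265,237),("tape",374,230),("orange",290,290),("black",184,248)]:
    w=W[v-26:v+26,u-26:u+26].reshape(-1,3); w=w[w[:,2]>0.012]
    zt=np.percentile(w[:,2],98); top=w[w[:,2]>zt-0.008]
    (cx,cy),rad=cv2.minEnclosingCircle(top[:,:2].astype(np.float32)*1000)
    e=w[:,:2]; print(n,"ztop",zt.round(4),"topcircle",round(cx,1),round(cy,1),round(2*rad,1),"extent",(e.min(0)*1000).round(),(e.max(0)*1000).round(), "scene px",np.round(proj(s,(cx/1000,cy/1000,zt))))
# mats
hsv=cv2.cvtColor(im,cv2.COLOR_BGR2HSV)
for n,m in [("red",cv2.inRange(hsv,(0,200,150),(5,255,255))|cv2.inRange(hsv,(175,200,150),(180,255,255)))," "][:1]+[("blue",cv2.inRange(hsv,(95,120,80),(120,255,255)))]:
    k,l,st,ce=cv2.connectedComponentsWithStats(m)
    for i in range(1,k):
        if st[i,4]>150: print(n,st[i],ce[i],ray(c,*ce[i],0.0065).round(4))
W0=W[100:330:60,60:600:100,2]; print(W0.round(4))
for n,(a,b,u0,u1) in dict(y=(205,345,400,510),w=(205,345,135,240)).items():
    sub=im[a:b,u0:u1]; cv2.imwrite(f"pics/{n}0.png",cv2.resize(sub,None,fx=5,fy=5,interpolation=cv2.INTER_CUBIC)[:, :800][:700])
cv2.imwrite("pics/mid0.png",cv2.resize(im[95:320,220:420],None,fx=2.6,fy=2.6,interpolation=cv2.INTER_CUBIC))
E
```

```text
bigred ztop 0.1568 topcircle 789.6 17.1 51.6 extent [741. -29.] [836.  64.] scene px [386. 203.]
midred ztop 0.112 topcircle 565.4 -12.5 36.3 extent [533. -46.] [599.  20.] scene px [308. 171.]
smallred ztop 0.0833 topcircle 725.8 -168.4 26.8 extent [ 701. -191.] [ 750. -144.] scene px [301. 251.]
green ztop 0.1125 topcircle 669.0 -65.6 36.6 extent [ 612. -121.] [702. -33.] scene px [319. 204.]
blue ztop 0.1129 topcircle 435.2 -67.6 36.7 extent [ 403. -101.] [469. -35.] scene px [258. 154.]
wcup ztop 0.0726 topcircle 669.3 69.7 59.2 extent [639.  40.] [697.  98.] scene px [360. 190.]
bcup ztop 0.0719 topcircle 550.2 123.9 59.6 extent [521.  94.] [579. 154.] scene px [342. 157.]
tape ztop 0.0528 topcircle 567.8 -121.2 89.9 extent [ 523. -164.] [612. -76.] scene px [274. 209.]
orange ztop 0.0312 topcircle 429.2 71.2 53.4 extent [401.  56.] [457.  93.] scene px [299. 155.]
black ztop 0.0351 topcircle 527.5 317.2 39.1 extent [472. 259.] [588. 379.] scene px [382. 135.]
red [297 111  36  38 577] [316.40554593 134.36221837] [0.7955 0.0088 0.0065]
red [315 219  26  25 260] [329.50769231 233.20769231] [ 0.5602 -0.0208  0.0065]
red [437 234  31  31 754] [451.86074271 248.5530504 ] [ 0.5228 -0.3079  0.0065]
blue [338 275  29  28 418] [351.98564593 288.21052632] [ 0.4317 -0.0725  0.0065]
blue [171 287  32  32 808] [186.78712871 302.51361386] [0.4007 0.3127 0.0065]
[[ 0.0001     nan -0.0002  0.0024  0.0686  0.0007]
 [-0.0036  0.0018  0.0032  0.0005  0.0028  0.0056]
 [-0.0023  0.0002  0.0005  0.0468  0.0053  0.002 ]
 [-0.003   0.0056  0.      0.0667  0.0047  0.0028]]
```

View pics/y0.png

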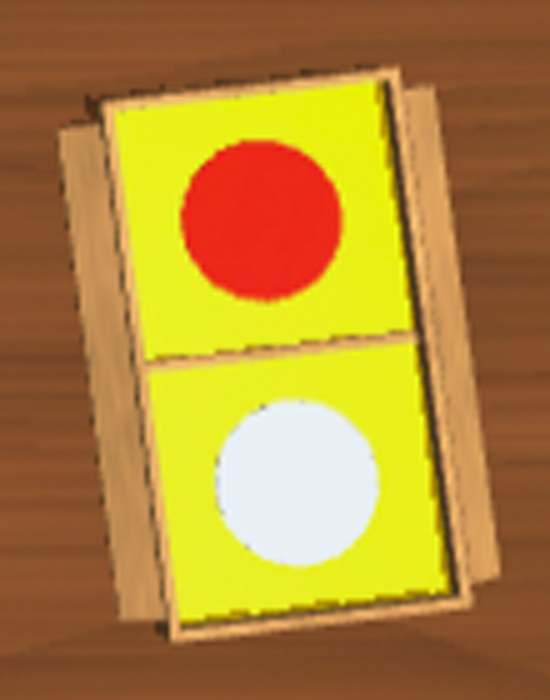

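View pics/w0.png

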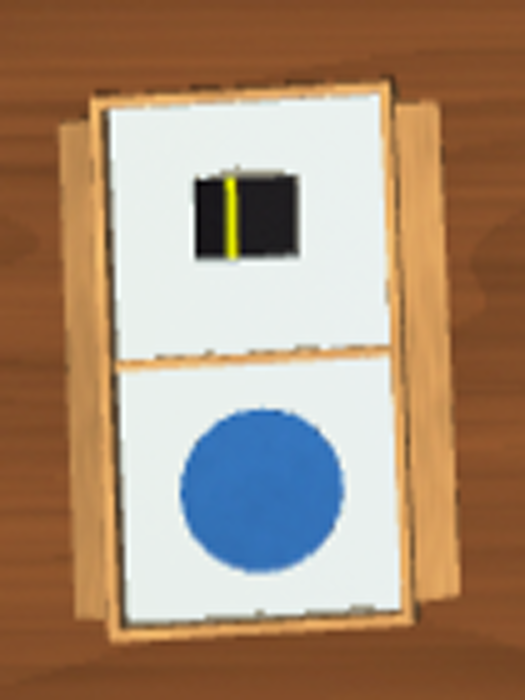

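View pics/mid0.png

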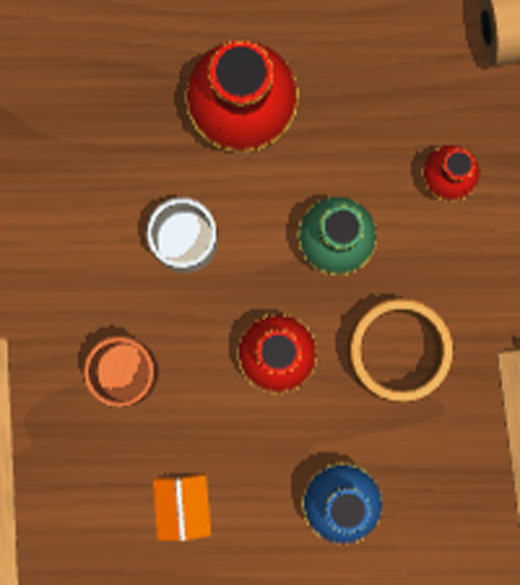

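I have three red vases in the top view: large at (313,130), ztop 157 mm; middle at (326,230), ztop 112 mm with a 36 mm collar; small at (393,160), ztop 83 mm. The middle one matches the description, since green and blue read the same height. The white cup is at (290,184), against the brown cup at (265,237). The orange guard is at (290,290). The mats are red (452,249), white (460,301) and blue (187,302).

First I'll turn and go over the orange guard.

```bash
cat >> h.py <<'E'
def d(x=None,y=None,z=None,yaw=None):
    from plant import r
    from scipy.spatial.transform import Rotation as Ro
    s=r.get_state(); p=s["tcp_pos"]; R=Ro.from_euler("xyz",s["eef_rot"],degrees=True)
    t=np.array([p[i] if a is None else a for i,a in enumerate((x,y,z))])
    Y=s["eef_rot"][2] if yaw is None else yaw
    T=Ro.from_euler("xyz",[180,0,Y],degrees=True)
    w=(R.inv()*T).as_rotvec()
    # turn first (about TCP), then slide in the new frame
    print("t",round(s["time_s"],2),"pos",p.round(4),"rot",s["eef_rot"].round(2),"w",round(s["gripper_width"],4),"F",s["contact_force"].round(1))
    print("turn total",(w/1.5).round(3),"slide after",(T.inv().apply(t-p)/0.1).round(3),"slide now",(R.inv().apply(t-p)/0.1).round(3))
E
python3 - <<'E'
from h import *
c=dict(np.load("top0.npz"))
print("whitemat",ray(c,459.6,301.4,.0065)); a,b=ray(c,288.5,279.6,.027),ray(c,290.4,302.7,.027); print("orange",(a+b)/2,a-b)
a,b=ray(c,181.2,240.4,.033),ray(c,181.6,257,.033); print("black",(a+b)/2,a-b)
d(.429,.071,.24,-85.3)
E
```

```text
whitemat [ 0.39979294 -0.32321234  0.0065    ]
orange [0.42771435 0.07248788 0.027     ] [0.05255266 0.00427247 0.        ]
black [0.52613605 0.31970593 0.033     ] [0.03794981 0.00137998 0.        ]
t 0.15 pos [0.2344 0.6326 0.2398] rot [ 1.7993e+02 -1.0000e-02 -2.0330e+01] w 0.0874 F [ 0.6 -0.3 -0.1]
turn total [ 0.001 -0.001  0.756] slide after [ 5.757e+00 -1.479e+00 -2.000e-03] slide now [3.776 4.59  0.005]
```

Call:
apply_moves(slide=[[0,0,0],[0,0,0],[0,0,0],[0,0,0],[0,0,0],[0,0,0],[0,0,0],[0,0,0]], turn=[[0,0,0.0945],[0,0,0.0945],[0,0,0.0945],[0,0,0.0945],[0,0,0.0945],[0,0,0.0945],[0,0,0.0945],[0,0,0.0945]], jaw=[0,0,0,0,0,0,0,0])

```text
time_s: 0.95
tcp_pos: [0.2344, 0.6327, 0.2402]
eef_rot: [180.0, -0.0, -85.6]
contact_force: [-0.5, 0.0, 0.2]
gripper_width: 0.0877
```

```bash
python3 - <<'E'
from h import *
d(.429,.071,.24,-85.3)
E
```

```text
t 0.95 pos [0.2344 0.6327 0.2402] rot [ 1.7999e+02 -4.0000e-02 -8.5640e+01] w 0.0877 F [-0.5  0.   0.2]
turn total [ 0.    -0.    -0.004] slide after [ 5.758e+00 -1.479e+00  2.000e-03] slide now [ 5.749e+00 -1.513e+00  5.000e-03]
```

Call:
apply_moves(slide=[[0.2,-0.05,0],[0.4,-0.1,0],[0.4,-0.1,0],[0.4,-0.1,0],[0.4,-0.1,0],[0.4,-0.1,0],[0.4,-0.1,0],[0.4,-0.1,0]], turn=[[0,0,0],[0,0,0],[0,0,0],[0,0,0],[0,0,0],[0,0,0],[0,0,0],[0,0,0]], jaw=[0,0,0,0,0,0,0,0])

```text
time_s: 1.75
tcp_pos: [0.334, 0.3383, 0.2405]
eef_rot: [180.0, -0.0, -85.3]
contact_force: [0.7, 0.1, -0.1]
gripper_width: 0.0879
```

Call:
apply_moves(slide=[[0.4,-0.1,0],[0.4,-0.1,0],[0.4,-0.1,0],[0.4,-0.1,0],[0.4,-0.1,0],[0.4,-0.1,0],[0.3,-0.1,0],[0,0,0]], turn=[[0,0,0],[0,0,0],[0,0,0],[0,0,0],[0,0,0],[0,0,0],[0,0,0],[0,0,0]], jaw=[0,0,0,0,0,0,0,0])

```text
time_s: 2.55
tcp_pos: [0.4261, 0.0739, 0.2404]
eef_rot: [180.0, -0.0, -85.5]
contact_force: [0.3, -0.1, 0.1]
gripper_width: 0.0874
```

```bash
python3 - <<'E'
from h import *
from plant import r
d(.429,.071,.24,-85.3)
c=r.capture("wrist"); np.savez("wo.npz",**c); cv2.imwrite("pics/wo.png",c["pixels"])
u,v=map(int,proj(c,(.428,.0725,.027))); print(u,v)
cv2.imwrite("pics/wo_crop.png",cv2.resize(c["pixels"][max(0,v-60):v+60,u-80:u+80],None,fx=5,fy=5,interpolation=cv2.INTER_CUBIC)); print(u-80,max(0,v-60))
E
```

```text
t 2.55 pos [0.4261 0.0739 0.2404] rot [ 1.7998e+02 -3.0000e-02 -8.5510e+01] w 0.0874 F [ 0.3 -0.1  0.1]
turn total [ 0.    -0.    -0.002] slide after [ 0.032 -0.026  0.004] slide now [ 0.031 -0.026  0.004]
319 175
239 115
```

View pics/wo_crop.png

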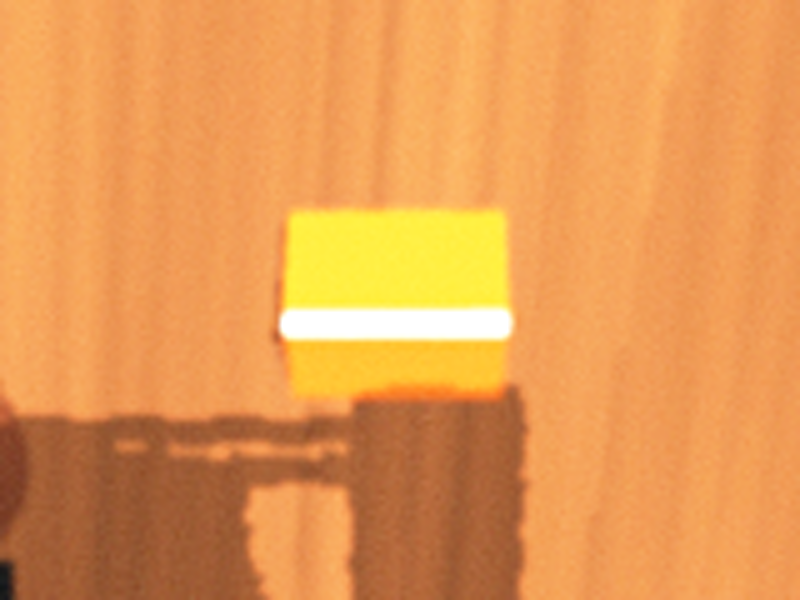

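```bash
python3 - <<'E'
from h import *
c=dict(np.load("wo.npz")); print(ray(c,318.2,179.6,.027)); m=ray(c,295.2,179.8,.027)-ray(c,341.4,179.6,.027); print(m,np.degrees(np.arctan2(m[1],m[0])))
W=cloud(c); print(W[178:182,300:336].reshape(-1,3).mean(0))
E
```

```text
[0.42938552 0.07754297 0.027     ]
[0.0555453  0.00462338 0.        ] 4.7581153813231065
[0.43024905 0.07709466 0.02906224]
```

```bash
python3 - <<'E'
from h import *
d(.4285,.0755,.022,-85.25)
E
```

```text
t 2.6 pos [0.4258 0.0751 0.2404] rot [ 1.7998e+02 -1.0000e-02 -8.5510e+01] w 0.088 F [ 0.9  0.2 -1. ]
turn total [ 0.    -0.    -0.003] slide after [-2.000e-03 -2.700e-02  2.184e+00] slide now [-2.000e-03 -2.800e-02  2.184e+00]
```

Call:
apply_moves(slide=[[0,-0.027,0.2],[0,0,0.35],[0,0,0.35],[0,0,0.35],[0,0,0.35],[0,0,0.25],[0,0,0.15],[0,0,0]], turn=[[0,0,-0.003],[0,0,0],[0,0,0],[0,0,0],[0,0,0],[0,0,0],[0,0,0],[0,0,0]], jaw=[0,0,0,0,0,0,0,0])

```text
time_s: 3.4
tcp_pos: [0.4269, 0.0769, 0.0387]
eef_rot: [179.8, -0.1, -85.0]
contact_force: [-0.1, -0.2, 0.0]
gripper_width: 0.0877
```

```bash
python3 - <<'E'
from h import *
from plant import r
d(.4285,.0755,.022,-85.25)
c=r.capture("wrist"); cv2.imwrite("pics/wo2.png",c["pixels"])
E
```

```text
t 3.4 pos [0.4269 0.0769 0.0387] rot [ 1.7977e+02 -1.2000e-01 -8.5010e+01] w 0.0877 F [-0.1 -0.2  0. ]
turn total [ 0.003 -0.001  0.003] slide after [ 0.015 -0.015  0.167] slide now [ 0.015 -0.016  0.167]
```

View pics/wo2.png

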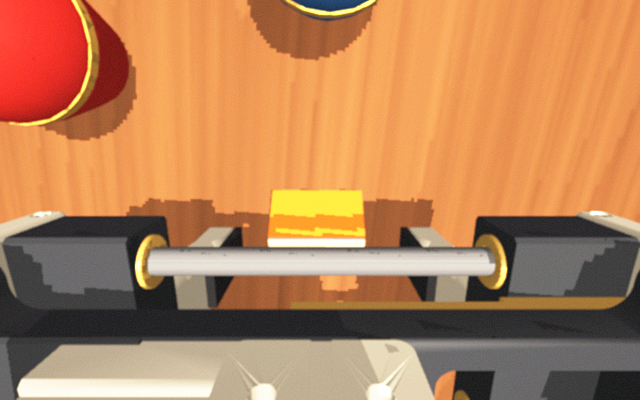

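Call:
apply_moves(slide=[[0,-0.01,0.1],[0,0,0.06],[0,0,0],[0,0,0],[0,0,0],[0,0,0],[0,0,0],[0,0,0]], turn=[[0,0,0],[0,0,0],[0,0,0],[0,0,0],[0,0,0],[0,0,0],[0,0,0],[0,0,0]], jaw=[0,0,0.3,0.5,0.7,0.7,0.7,0.7], newtons=12)

```text
time_s: 4.25
tcp_pos: [0.4296, 0.0771, 0.0248]
eef_rot: [-180.0, 0.0, -85.0]
contact_force: [-0.7, 0.0, 0.1]
gripper_width: 0.0531
```

```bash
python3 - <<'E'
from h import *
from plant import r
d(None,None,.022)
c=r.capture("wrist"); np.savez("wg.npz",**c);cv2.imwrite("pics/wo3.png",c["pixels"][120:330,180:460])
E
```

```text
t 4.25 pos [0.4296 0.0771 0.0248] rot [-1.7998e+02  1.0000e-02 -8.5040e+01] w 0.0531 F [-0.7  0.   0.1]
turn total [-0.  0. -0.] slide after [ 0.    -0.     0.028] slide now [0.    0.    0.028]
```

View pics/wo3.png

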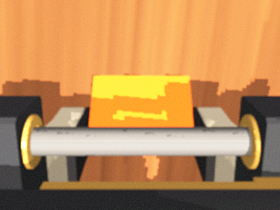

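Call:
apply_moves(slide=[[0,0,-0.05],[0,0,-0.2],[0,0,-0.3],[0,0,-0.3],[0,0,-0.3],[0,0,-0.3],[0,0,-0.3],[0,0,-0.25]], turn=[[0,0,0],[0,0,0],[0,0,0],[0,0,0],[0,0,0],[0,0,0],[0,0,0.025],[0,0,0.01]], jaw=[0.7,0.7,0.7,0.7,0.7,0.7,0.7,0.7])

```text
time_s: 5.1
tcp_pos: [0.4293, 0.0769, 0.2267]
eef_rot: [-179.9, 0.0, -88.1]
contact_force: [-0.1, 0.8, -0.8]
gripper_width: 0.0536
```

```bash
python3 - <<'E'
from h import *
d(.527,.39,.22,-88)
E
```

```text
t 5.1 pos [0.4293 0.0769 0.2267] rot [-1.7993e+02  4.0000e-02 -8.8130e+01] w 0.0536 F [-0.1  0.8 -0.8]
turn total [-0.001  0.    -0.001] slide after [-3.095 -1.086  0.067] slide now [-3.097 -1.079  0.07 ]
```

Call:
apply_moves(slide=[[-0.2,-0.08,0],[-0.45,-0.15,0],[-0.5,-0.18,0],[-0.5,-0.18,0],[-0.5,-0.18,0],[-0.45,-0.15,0],[-0.3,-0.1,0],[-0.2,-0.06,0]], turn=[[0,0,0],[0,0,0],[0,0,0],[0,0,0],[0,0,0],[0,0,0],[0,0,0],[0,0,0]], jaw=[0.7,0.7,0.7,0.7,0.7,0.7,0.7,0.7])

```text
time_s: 5.9
tcp_pos: [0.5239, 0.384, 0.2231]
eef_rot: [179.9, -0.1, -88.0]
contact_force: [-0.0, -0.5, -0.8]
gripper_width: 0.0536
```

Call:
apply_moves(slide=[[0,0,0],[0,0,0],[0,0,0]], turn=[[0,0,0],[0,0,0],[0,0,0]], jaw=[0.7,0.7,0.7])

```text
time_s: 6.2
tcp_pos: [0.5235, 0.3809, 0.2243]
eef_rot: [180.0, -0.0, -88.1]
contact_force: [0.2, -0.2, -1.0]
gripper_width: 0.0542
```

```bash
python3 - <<'E'
from h import *
from plant import r
d(.527,.39,.22,-88)
c=r.capture("wrist"); np.savez("wb.npz",**c); cv2.imwrite("pics/wb.png",c["pixels"])
u,v=map(int,proj(c,(.526,.3197,.033))); print(u,v)
cv2.imwrite("pics/wb_crop.png",cv2.resize(c["pixels"][max(0,v-60):v+60,u-80:u+80],None,fx=5,fy=5,interpolation=cv2.INTER_CUBIC)); print(u-80,max(0,v-60))
E
```

```text
t 6.2 pos [0.5235 0.3809 0.2243] rot [ 1.7997e+02 -3.0000e-02 -8.8060e+01] w 0.0542 F [ 0.2 -0.2 -1. ]
turn total [ 0.    -0.    -0.001] slide after [-0.09  -0.038  0.043] slide now [-0.09  -0.038  0.043]
320 124
240 64
```

View pics/wb.png

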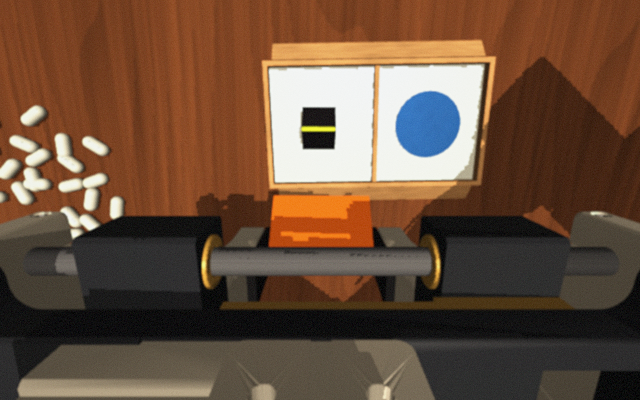

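View pics/wb_crop.png

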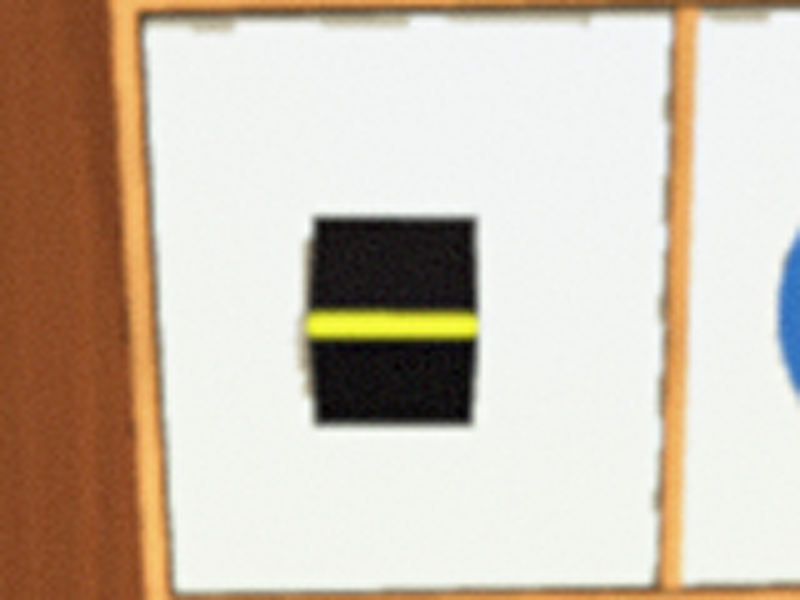

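```bash
python3 - <<'E'
from h import *
c=dict(np.load("wb.npz")); p=ray(c,318.4,129.1,.033); print(p); m=ray(c,301.4,129.0,.033)-ray(c,335.4,129.2,.033); print(m,np.degrees(np.arctan2(m[1],m[0])))
o=dict(np.load("wo.npz")); q=ray(o,318.2,179.6,.027)
# camera pose in tool
from scipy.spatial.transform import Rotation as Ro
for k,tp,yaw in ((o,(.426,.0745,.2404),-85.4),(c,(.5235,.3809,.2243),-88.06)):
    R=cv2.Rodrigues(k["rvec"])[0]; C=-R.T@k["tvec"].ravel(); T=Ro.from_euler("xyz",[180,0,yaw],degrees=True)
    print(T.inv().apply(C-tp), (R@T.as_matrix()).round(3).tolist())
# row for point under TCP at ridge
d(.527,.32,.1,-88.0)
E
```

```text
[0.52841583 0.32440875 0.033     ]
[0.03692441 0.0010544  0.        ] 1.635678587797087
[ 0.06575833 -0.00100961 -0.14548884] [[-0.001, 1.0, -0.001], [-0.969, -0.002, -0.248], [-0.248, 0.001, 0.969]]
[ 0.0651568  -0.00104762 -0.14551881] [[0.0, 1.0, -0.001], [-0.969, 0.0, -0.248], [-0.248, 0.002, 0.969]]
t 6.25 pos [0.5236 0.3808 0.2247] rot [ 1.7999e+02 -1.0000e-02 -8.8080e+01] w 0.0538 F [-0.5 -0.1  0.5]
turn total [ 0.    -0.    -0.001] slide after [ 0.608 -0.012  1.247] slide now [ 0.608 -0.013  1.247]
```

Call:
apply_moves(slide=[[0.1,0,0.1],[0.2,-0.015,0.2],[0.2,-0.015,0.3],[0.07,0,0.3],[0,0,0.3],[0,0,0.3],[0,0,0.15],[0,0,0]], turn=[[0,0,0],[0,0,0],[0,0,0],[0,0,0],[0,0,0],[0,0,0],[0,0,0],[0,0,0]], jaw=[0.7,0.7,0.7,0.7,0.7,0.7,0.7,0.7])

```text
time_s: 7.05
tcp_pos: [0.5273, 0.322, 0.0569]
eef_rot: [179.8, -0.2, -88.1]
contact_force: [-0.2, -0.9, -0.6]
gripper_width: 0.0536
```

Call:
apply_moves(slide=[[0,0,0],[0,0,0]], turn=[[0,0,0],[0,0,0]], jaw=[0.7,0.7])

```text
time_s: 7.25
tcp_pos: [0.5295, 0.3249, 0.0609]
eef_rot: [-179.9, 0.1, -88.1]
contact_force: [0.1, -0.0, -0.1]
gripper_width: 0.0535
```

```bash
python3 - <<'E'
from h import *
from plant import r
d(.5285,.324,.0365,-88.2)
c=r.capture("wrist"); cv2.imwrite("pics/wb2.png",c["pixels"][:330])
E
```

```text
t 7.25 pos [0.5295 0.3249 0.0609] rot [-1.7991e+02  8.0000e-02 -8.8060e+01] w 0.0535 F [ 0.1 -0.  -0.1]
turn total [-0.001  0.001  0.002] slide after [0.008 0.01  0.244] slide now [0.009 0.01  0.244]
```

View pics/wb2.png

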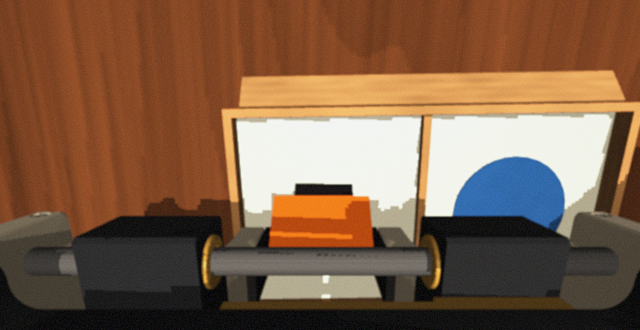

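Call:
apply_moves(slide=[[0.01,0.01,0.08],[0,0,0.06],[0,0,0.04],[0,0,0],[0,0,0.02],[0,0,0.02],[0,0,0],[0,0,0]], turn=[[0,0,0.002],[0,0,0],[0,0,0],[0,0,0],[0,0,0],[0,0,0],[0,0,0],[0,0,0]], jaw=[0.7,0.7,0.7,0.7,0.7,0.7,0.7,0.7])

```text
time_s: 8.1
tcp_pos: [0.5279, 0.3237, 0.0376]
eef_rot: [-180.0, 0.0, -88.2]
contact_force: [0.6, 0.7, -0.0]
gripper_width: 0.0537
```

```bash
python3 - <<'E'
from h import *
from plant import r
d(.5285,.324,.0365,-88.2)
c=r.capture("wrist"); cv2.imwrite("pics/wb3.png",cv2.resize(c["pixels"][60:320,180:480],None,fx=2,fy=2))
E
```

```text
t 8.1 pos [0.5279 0.3237 0.0376] rot [-180.      0.    -88.22] w 0.0537 F [ 0.6  0.7 -0. ]
turn total [-0.  0. -0.] slide after [-0.003 -0.006  0.011] slide now [-0.003 -0.006  0.011]
```

View pics/wb3.png

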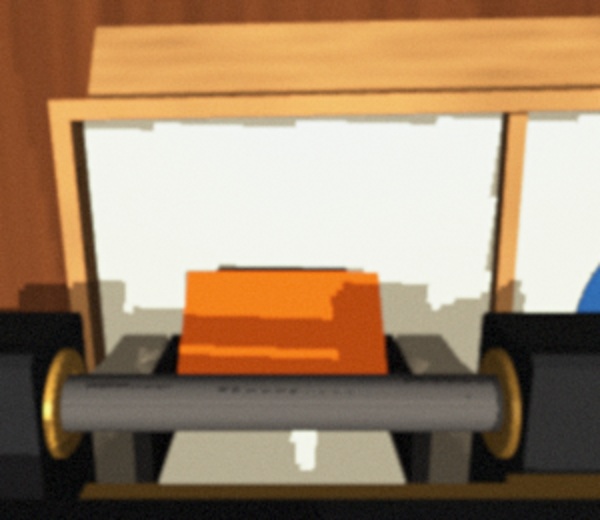

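Call:
apply_moves(slide=[[0,0,0.01],[0,0,0.01],[0,0,0],[0,0,0]], turn=[[0,0,0],[0,0,0],[0,0,0],[0,0,0]], jaw=[0.7,0.7,0.7,0.7])

```text
time_s: 8.55
tcp_pos: [0.5281, 0.324, 0.0364]
eef_rot: [-180.0, 0.0, -88.2]
contact_force: [-1.5, 0.5, 5.7]
gripper_width: 0.0536
```

Call:
apply_moves(slide=[[0,0,0],[0,0,0],[0,0,0],[0,0,0],[0,0,0]], turn=[[0,0,0],[0,0,0],[0,0,0],[0,0,0],[0,0,0]], jaw=[0.38,0.36,0.33,0.28,0.28])

```text
time_s: 9.05
tcp_pos: [0.5278, 0.3236, 0.0354]
eef_rot: [180.0, -0.0, -88.2]
contact_force: [-1.4, 0.8, -0.4]
gripper_width: 0.0627
```

Call:
apply_moves(slide=[[0,0,-0.05],[0,0,-0.15],[0,0,-0.3],[0,0,-0.3],[-0.1,0,-0.4],[-0.3,0,-0.4],[-0.2,0,-0.3],[0,0,0]], turn=[[0,0,0],[0,0,0],[0,0,0],[0,0,0],[0,0,0],[0,0,0],[0,0,0],[0,0,0]], jaw=[0.28,0.28,0.28,0.28,0.28,0.28,0.28,0.28])

```text
time_s: 9.85
tcp_pos: [0.5277, 0.3872, 0.2313]
eef_rot: [-179.6, 0.3, -88.1]
contact_force: [-0.1, 0.8, -1.4]
gripper_width: 0.0628
```

```bash
python3 - <<'E'
from h import *
from plant import r
d(.5285,.324,.0365,-88.2)
c=r.capture("wrist"); np.savez("wb4.npz",**c)
u,v=map(int,proj(c,(.528,.324,.033))); print(u-80,v-60)
cv2.imwrite("pics/wb4.png",cv2.resize(c["pixels"][v-60:v+60,u-80:u+80],None,fx=5,fy=5,interpolation=cv2.INTER_CUBIC))
W=cloud(c)[v-20:v+20,u-30:u+30]; print(np.nanpercentile(W[...,2],[2,50,90,98]))
E
```

```text
t 9.85 pos [0.5277 0.3872 0.2313] rot [-179.61    0.34  -88.1 ] w 0.0628 F [-0.1  0.8 -1.4]
turn total [-0.005  0.004  0.001] slide after [0.632 0.012 1.948] slide now [0.643 0.026 1.944]
244 61
[0.00631449 0.02650248 0.03732228 0.0411949 ]
```

View pics/wb4.png

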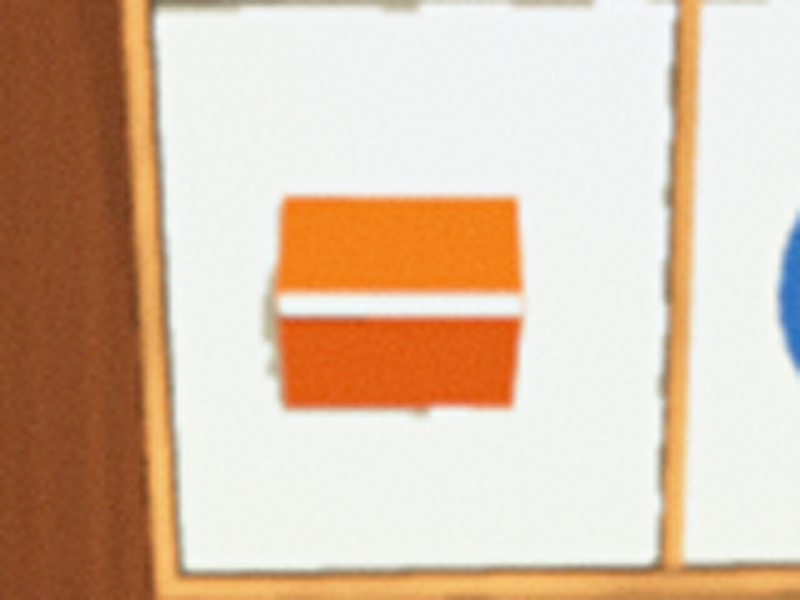

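```bash
python3 - <<'E'
from h import *
c=dict(np.load("wb4.npz")); print(ray(c,324.1,122,.0387)); W=cloud(c); print(W[121:124,305:344].reshape(-1,3).mean(0))
m=ray(c,300,121.9,.0387)-ray(c,348.3,122.1,.0387);print(m,np.degrees(np.arctan2(m[1],m[0])))
# white pocket
for n in ("top0","wb4"): pass
d(.435,-.0675,.2,-20)
E
```

```text
[0.52804322 0.32439004 0.0387    ]
[0.52816229 0.32437534 0.04070436]
[0.05228427 0.0015552  0.        ] 1.7037664030008313
t 9.9 pos [0.5266 0.3855 0.2284] rot [-179.81    0.21  -88.14] w 0.0631 F [-1.  -0.4 -1.1]
turn total [-0.003  0.001 -0.793] slide after [0.689 4.57  0.284] slide now [4.499 1.063 0.264]
```

Call:
apply_moves(slide=[[0.3,0.05,0],[0.45,0.1,0],[0.45,0.1,0],[0.45,0.1,0],[0.45,0.1,0],[0.45,0.1,0],[0.45,0.1,0],[0.45,0.1,0]], turn=[[0,0,0],[0,0,0],[0,0,0],[0,0,0],[0,0,0],[0,0,0],[0,0,0],[0,0,0]], jaw=[0.28,0.28,0.28,0,0,0,0,0])

```text
time_s: 10.7
tcp_pos: [0.4601, 0.0341, 0.2248]
eef_rot: [179.9, -0.0, -88.2]
contact_force: [1.4, -1.3, -0.5]
gripper_width: 0.0871
```

Call:
apply_moves(slide=[[0.4,0.1,0],[0.3,0.1,0],[0.2,0.09,0],[0.1,0,0],[0,0,0],[0,0,0]], turn=[[0,0,0],[0,0,0],[0,0,0],[0,0,0],[0,0,0],[0,0,0]], jaw=[0,0,0,0,0,0])

```text
time_s: 11.3
tcp_pos: [0.4359, -0.0643, 0.2252]
eef_rot: [180.0, -0.0, -88.3]
contact_force: [-0.2, 0.1, 0.4]
gripper_width: 0.0876
```

```bash
python3 - <<'E'
from h import *
from plant import r
d(.437,-.063,.09,-88.2)
c=r.capture("wrist"); np.savez("wv.npz",**c); cv2.imwrite("pics/wv.png",c["pixels"])
print(proj(c,(.437,-.063,.108)))
W=cloud(c).reshape(-1,3); m=(abs(W[:,2]-.11)<.008)&(abs(W[:,0]-.437)<.03)&(abs(W[:,1]+.063)<.03); print(m.sum(),cv2.minEnclosingCircle((W[m][:,:2]*1000).astype(np.float32)))
E
```

```text
t 11.3 pos [ 0.4359 -0.0643  0.2252] rot [179.97  -0.   -88.26] w 0.0876 F [-0.2  0.1  0.4]
turn total [ 0.    -0.    -0.001] slide after [-0.012 -0.011  1.352] slide now [-0.013 -0.012  1.352]
(np.float64(320.08268603721194), np.float64(197.37116890303741))
1284 ((436.364013671875, -64.8517837524414), 18.35896873474121)
```

View pics/wv.png

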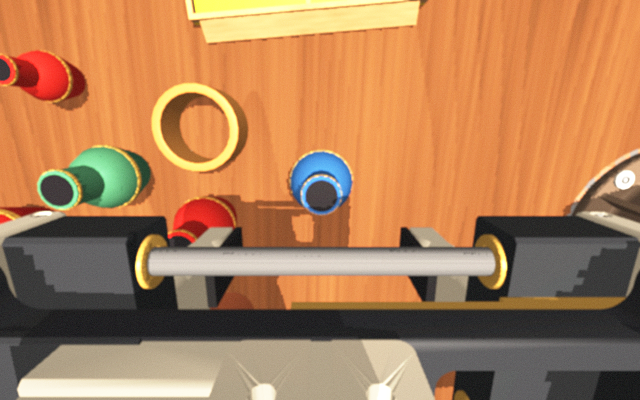

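Call:
apply_moves(slide=[[0,0,0.15],[0,0,0.3],[0,0,0.3],[0,0,0.3],[0,0,0.2],[0,0,0.1],[0,0,0],[0,0,0]], turn=[[0,0,0],[0,0,0],[0,0,0],[0,0,0],[0,0,0],[0,0,0],[0,0,0],[0,0,0]], jaw=[0,0,0,0,0,0,0,0.3], newtons=20)

```text
time_s: 12.15
tcp_pos: [0.4366, -0.0639, 0.0911]
eef_rot: [-180.0, -0.0, -88.2]
contact_force: [0.5, 0.2, 0.8]
gripper_width: 0.0838
```

Call:
apply_moves(slide=[[0,0,0],[0,0,0],[0,0,0],[0,0,0],[0,0,0],[0,0,0]], turn=[[0,0,0],[0,0,0],[0,0,0],[0,0,0],[0,0,0],[0,0,0]], jaw=[0.45,0.55,0.8,0.8,0.8,0.8])

```text
time_s: 12.75
tcp_pos: [0.4359, -0.0644, 0.0907]
eef_rot: [-180.0, 0.0, -88.2]
contact_force: [-0.2, 0.6, 1.1]
gripper_width: 0.0375
```

Call:
apply_moves(slide=[[0,0,0],[0,0,-0.05],[0,0,-0.15],[0,0,-0.2],[-0.1,0,-0.2],[-0.2,0.02,-0.2],[-0.3,0.03,0],[-0.4,0.03,0]], turn=[[0,0,0],[0,0,0],[0,0,0],[0,0,0],[0,0,0],[0,0,0],[0,0,0],[0,0,0]], jaw=[0.8,0.8,0.8,0.8,0.8,0.8,0.8,0.8])

```text
time_s: 13.55
tcp_pos: [0.4245, 0.0357, 0.1713]
eef_rot: [-179.9, 0.0, -88.3]
contact_force: [1.7, 1.3, -2.5]
gripper_width: 0.0356
```

```bash
python3 - <<'E'
from h import *
d(.4027,.3175,.13,-88.2)
E
```

```text
t 13.55 pos [0.4245 0.0357 0.1713] rot [-1.7994e+02  4.0000e-02 -8.8350e+01] w 0.0356 F [ 1.7  1.3 -2.5]
turn total [-0.001  0.    -0.002] slide after [-2.823  0.129  0.413] slide now [-2.823  0.137  0.415]
```

Call:
apply_moves(slide=[[-0.4,0.02,0],[-0.45,0.02,0],[-0.45,0.02,0],[-0.45,0.02,0],[-0.4,0.02,0],[-0.3,0.02,0],[-0.2,0.01,0],[-0.15,0,0]], turn=[[0,0,0],[0,0,0],[0,0,0],[0,0,0],[0,0,0],[0,0,0],[0,0,0],[0,0,0]], jaw=[0.8,0.8,0.8,0.8,0.8,0.8,0.8,0.8])

```text
time_s: 14.35
tcp_pos: [0.4027, 0.3158, 0.1704]
eef_rot: [180.0, -0.0, -88.2]
contact_force: [0.5, -0.6, -2.5]
gripper_width: 0.0354
```

Call:
apply_moves(slide=[[0,0,0],[0,0,0]], turn=[[0,0,0],[0,0,0]], jaw=[0.8,0.8])

```text
time_s: 14.55
tcp_pos: [0.4029, 0.314, 0.1703]
eef_rot: [180.0, -0.1, -88.2]
contact_force: [-0.4, -0.4, -1.4]
gripper_width: 0.0357
```

```bash
python3 - <<'E'
from h import *
from plant import r
d(.4027,.3175,.0975,-88.2)
c=r.capture("wrist"); cv2.imwrite("pics/wv2.png",c["pixels"])
c=r.capture("scene"); cv2.imwrite("pics/sc2.png",cv2.resize(c["pixels"][70:220,180:440],None,fx=3,fy=3))
E
```

```text
t 14.55 pos [0.4029 0.314  0.1703] rot [ 1.7996e+02 -5.0000e-02 -8.8240e+01] w 0.0357 F [-0.4 -0.4 -1.4]
turn total [ 0.001 -0.001 -0.   ] slide after [-0.035  0.001  0.728] slide now [-0.035  0.001  0.728]
```

View pics/wv2.png

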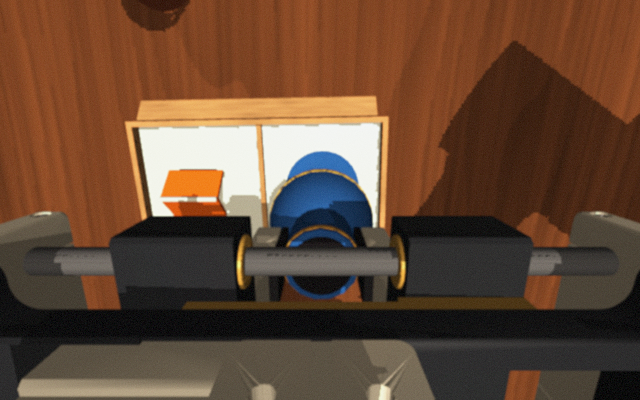

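View pics/sc2.png

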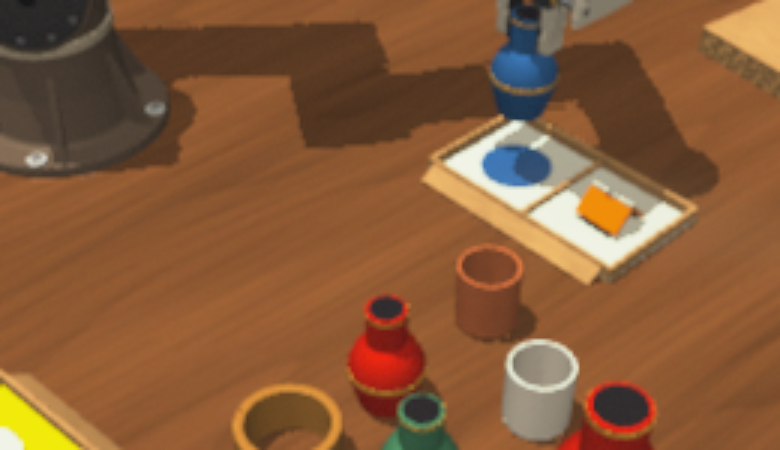

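Call:
apply_moves(slide=[[-0.035,0,0.1],[0,0,0.2],[0,0,0.2],[0,0,0.1],[0,0,0.06],[0,0,0.03],[0,0,0.01],[0,0,0]], turn=[[0,0,0],[0,0,0],[0,0,0],[0,0,0],[0,0,0],[0,0,0],[0,0,0],[0,0,0]], jaw=[0.8,0.8,0.8,0.8,0.8,0.8,0.8,0.8])

```text
time_s: 15.45
tcp_pos: [0.4032, 0.3186, 0.101]
eef_rot: [-180.0, 0.0, -88.2]
contact_force: [0.4, -0.2, -2.5]
gripper_width: 0.0358
```

Call:
apply_moves(slide=[[0,0,0.01],[0,0,0.01],[0,0,0],[0,0,0]], turn=[[0,0,0],[0,0,0],[0,0,0],[0,0,0]], jaw=[0.8,0.8,0.8,0.8])

```text
time_s: 15.85
tcp_pos: [0.403, 0.3183, 0.0987]
eef_rot: [-180.0, 0.0, -88.2]
contact_force: [-0.1, 0.4, -2.8]
gripper_width: 0.0354
```

Call:
apply_moves(slide=[[0,0,0.01],[0,0,0],[0,0,0.005],[0,0,0]], turn=[[0,0,0],[0,0,0],[0,0,0],[0,0,0]], jaw=[0.8,0.8,0.8,0.8])

```text
time_s: 16.25
tcp_pos: [0.403, 0.3183, 0.097]
eef_rot: [180.0, -0.0, -88.2]
contact_force: [0.3, 0.5, -2.1]
gripper_width: 0.0356
```

Call:
apply_moves(slide=[[0,0,0.005],[0,0,0.005],[0,0,0]], turn=[[0,0,0],[0,0,0],[0,0,0]], jaw=[0.8,0.8,0.8])

```text
time_s: 16.55
tcp_pos: [0.4031, 0.3184, 0.0966]
eef_rot: [-180.0, 0.0, -88.2]
contact_force: [-2.1, -1.4, 4.7]
gripper_width: 0.0357
```

Contact made. I'll open slowly and retreat.

Call:
apply_moves(slide=[[0,0,0],[0,0,0],[0,0,0],[0,0,0],[0,0,0],[0,0,0],[0,0,-0.1],[0,0,-0.25]], turn=[[0,0,0],[0,0,0],[0,0,0],[0,0,0],[0,0,0],[0,0,0],[0,0,0],[0,0,0]], jaw=[0.58,0.56,0.53,0.45,0.3,0,0,0])

```text
time_s: 17.35
tcp_pos: [0.4022, 0.3171, 0.1302]
eef_rot: [179.9, -0.2, -88.2]
contact_force: [0.1, 0.3, 0.1]
gripper_width: 0.0745
```

Call:
apply_moves(slide=[[0,0,-0.4],[0,0,-0.4],[0.2,-0.1,-0.2],[0.4,-0.2,0],[0.45,-0.25,0],[0.45,-0.25,0],[0.45,-0.2,0],[0.4,-0.2,0]], turn=[[0,0,0],[0,0,0],[0,0,0],[0,0,0],[0,0,0],[0,0,0],[0,0,0],[0,0,0]], jaw=[0,0,0,0,0,0,0,0])

```text
time_s: 18.15
tcp_pos: [0.5292, 0.0875, 0.2322]
eef_rot: [-179.9, 0.0, -88.2]
contact_force: [1.8, 0.8, 0.6]
gripper_width: 0.0878
```

```bash
python3 - <<'E'
from h import *
from plant import r
d(.567,-.008,.22,-88.2)
c=r.capture("top"); np.savez("top1.npz",**c); cv2.imwrite("pics/top1.png",c["pixels"])
E
```

```text
t 18.15 pos [0.5292 0.0875 0.2322] rot [-1.7994e+02  2.0000e-02 -8.8220e+01] w 0.0878 F [1.8 0.8 0.6]
turn total [-0.001  0.    -0.   ] slide after [ 0.967 -0.347  0.122] slide now [ 0.967 -0.348  0.122]
```

View pics/top1.png

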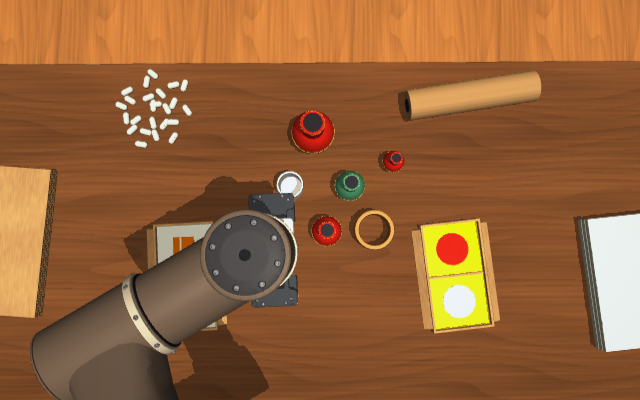

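Call:
apply_moves(slide=[[0.4,-0.15,0],[0.3,-0.1,0],[0.2,-0.1,0],[0.07,0,0],[0,0,0],[0,0,0]], turn=[[0,0,0],[0,0,0],[0,0,0],[0,0,0],[0,0,0],[0,0,0]], jaw=[0,0,0,0,0,0])

```text
time_s: 18.8
tcp_pos: [0.5663, -0.0058, 0.2314]
eef_rot: [-180.0, 0.0, -88.2]
contact_force: [0.4, 0.2, 0.1]
gripper_width: 0.0873
```

```bash
python3 - <<'E'
from h import *
from plant import r
c=r.capture("wrist"); np.savez("wr.npz",**c); cv2.imwrite("pics/wr.png",c["pixels"])
W=cloud(c).reshape(-1,3); m=(abs(W[:,2]-.11)<.008)&(abs(W[:,0]-.567)<.03)&(abs(W[:,1]+.008)<.03); q=cv2.minEnclosingCircle((W[m][:,:2]*1000).astype(np.float32)); print(m.sum(),q,np.nanpercentile(W[m][:,2],90))
d(q[0][0]/1000,q[0][1]/1000,.09,-88.2)
E
```

```text
1232 ((567.0365600585938, -8.98792839050293), 18.452062606811523) 0.11062963391431048
t 18.85 pos [ 0.5664 -0.0055  0.2314] rot [-1.7998e+02  1.0000e-02 -8.8180e+01] w 0.0877 F [0.2 0.6 0.6]
turn total [-0.  0.  0.] slide after [ 0.035 -0.005  1.414] slide now [ 0.035 -0.005  1.414]
```

View pics/wr.png

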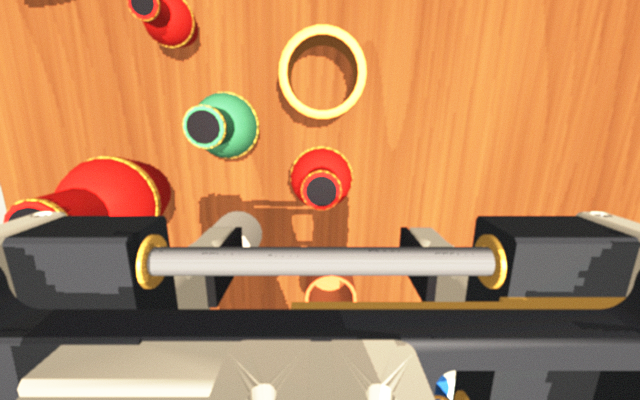

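Call:
apply_moves(slide=[[0.035,0,0.15],[0,0,0.3],[0,0,0.3],[0,0,0.3],[0,0,0.22],[0,0,0.14],[0,0,0],[0,0,0]], turn=[[0,0,0],[0,0,0],[0,0,0],[0,0,0],[0,0,0],[0,0,0],[0,0,0],[0,0,0]], jaw=[0,0,0,0,0,0,0,0.3])

```text
time_s: 19.65
tcp_pos: [0.567, -0.0089, 0.0906]
eef_rot: [-180.0, -0.0, -88.1]
contact_force: [0.7, -0.4, 0.4]
gripper_width: 0.0835
```

Call:
apply_moves(slide=[[0,0,0],[0,0,0],[0,0,0],[0,0,0],[0,0,0],[0,0,0],[0,0,0],[0,0,0]], turn=[[0,0,0],[0,0,0],[0,0,0],[0,0,0],[0,0,0],[0,0,0],[0,0,0],[0,0,0]], jaw=[0.45,0.55,0.8,0.8,0.8,0.8,0.8,0.8])

```text
time_s: 20.45
tcp_pos: [0.5668, -0.0098, 0.0901]
eef_rot: [180.0, -0.0, -88.2]
contact_force: [-0.7, -0.4, 1.4]
gripper_width: 0.0353
```

Call:
apply_moves(slide=[[0,0,-0.05],[0,0,-0.15],[0,0,-0.2],[0,0,-0.3],[0,0,-0.3],[0.1,0.02,-0.1],[0.2,0.03,0],[0.3,0.05,0]], turn=[[0,0,0],[0,0,0],[0,0,0],[0,0,0],[0,0,0],[0,0,0],[0,0,0],[0,0,0]], jaw=[0.8,0.8,0.8,0.8,0.8,0.8,0.8,0.8])

```text
time_s: 21.25
tcp_pos: [0.5584, -0.0699, 0.2001]
eef_rot: [-180.0, 0.0, -88.1]
contact_force: [-0.6, -0.9, -2.6]
gripper_width: 0.0355
```

```bash
python3 - <<'E'
from h import *
d(.5248,-.3031,.13,-88.2)
E
```

```text
t 21.25 pos [ 0.5584 -0.0699  0.2001] rot [-1.7999e+02  4.0000e-02 -8.8130e+01] w 0.0355 F [-0.6 -0.9 -2.6]
turn total [-0.     0.     0.001] slide after [2.32  0.409 0.701] slide now [2.32  0.412 0.699]
```

Call:
apply_moves(slide=[[0.4,0.07,0],[0.45,0.08,0],[0.45,0.08,0],[0.4,0.07,0],[0.3,0.05,0],[0.2,0.03,0],[0.1,0.02,0.05],[0,0,0.1]], turn=[[0,0,0],[0,0,0],[0,0,0],[0,0,0],[0,0,0],[0,0,0],[0,0,0],[0,0,0]], jaw=[0.8,0.8,0.8,0.8,0.8,0.8,0.8,0.8])

```text
time_s: 22.05
tcp_pos: [0.5253, -0.3023, 0.1845]
eef_rot: [-180.0, 0.0, -88.3]
contact_force: [-0.1, -0.2, -2.0]
gripper_width: 0.0357
```

```bash
python3 - <<'E'
from h import *
from plant import r
d(.5248,-.3031,.0962,-88.2)
c=r.capture("wrist"); cv2.imwrite("pics/wr2.png",c["pixels"]); print(proj(c,(.5248,-.3031,.0065)),proj(c,(.5228,-.3079,.0065)))
E
```

```text
t 22.05 pos [ 0.5253 -0.3023  0.1845] rot [-179.99    0.    -88.33] w 0.0357 F [-0.1 -0.2 -2. ]
turn total [-0.     0.    -0.002] slide after [0.007 0.005 0.883] slide now [0.007 0.005 0.883]
(np.float64(321.7304536889241), np.float64(181.9011717147318)) (np.float64(323.7069555533869), np.float64(177.613003015878))
```

View pics/wr2.png

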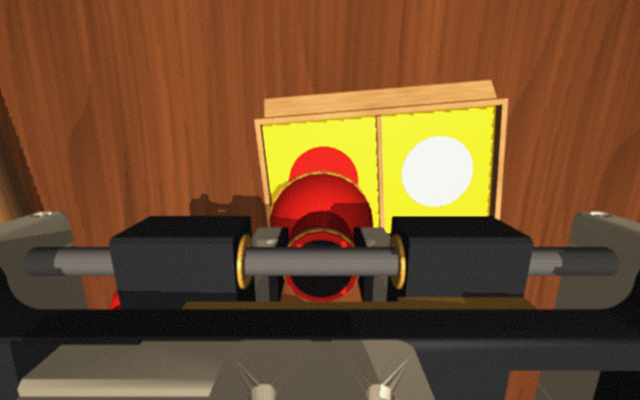

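Call:
apply_moves(slide=[[0,0,0.15],[0,0,0.25],[0,0,0.2],[0,0,0.12],[0,0,0.08],[0,0,0.04],[0,0,0.01],[0,0,0]], turn=[[0,0,0],[0,0,0],[0,0,0],[0,0,0],[0,0,0],[0,0,0],[0,0,0],[0,0,0]], jaw=[0.8,0.8,0.8,0.8,0.8,0.8,0.8,0.8])

```text
time_s: 22.9
tcp_pos: [0.5262, -0.3012, 0.1006]
eef_rot: [-180.0, -0.0, -88.2]
contact_force: [0.4, 0.0, -2.0]
gripper_width: 0.0356
```

Call:
apply_moves(slide=[[0,0,0.01],[0,0,0],[0,0,0.005],[0,0,0]], turn=[[0,0,0],[0,0,0],[0,0,0],[0,0,0]], jaw=[0.8,0.8,0.8,0.8])

```text
time_s: 23.3
tcp_pos: [0.5258, -0.3012, 0.0987]
eef_rot: [-180.0, -0.0, -88.2]
contact_force: [-0.8, 0.0, -1.7]
gripper_width: 0.0357
```

Call:
apply_moves(slide=[[0,0,0.01],[0,0,0],[0,0,0.005],[0,0,0],[0,0,0.005],[0,0,0]], turn=[[0,0,0],[0,0,0],[0,0,0],[0,0,0],[0,0,0],[0,0,0]], jaw=[0.8,0.8,0.8,0.8,0.8,0.8])

```text
time_s: 23.9
tcp_pos: [0.5258, -0.3011, 0.0965]
eef_rot: [180.0, 0.0, -88.2]
contact_force: [0.0, 1.0, -2.2]
gripper_width: 0.0351
```

Call:
apply_moves(slide=[[0,0,0.005],[0,0,0.003],[0,0,0]], turn=[[0,0,0],[0,0,0],[0,0,0]], jaw=[0.8,0.8,0.8])

```text
time_s: 24.2
tcp_pos: [0.5259, -0.3012, 0.0961]
eef_rot: [-180.0, -0.0, -88.2]
contact_force: [-0.9, 0.8, 1.6]
gripper_width: 0.0354
```

Call:
apply_moves(slide=[[0,0,0],[0,0,0],[0,0,0],[0,0,0],[0,0,0],[0,0,0],[0,0,-0.1],[0,0,-0.25]], turn=[[0,0,0],[0,0,0],[0,0,0],[0,0,0],[0,0,0],[0,0,0],[0,0,0],[0,0,0]], jaw=[0.58,0.56,0.53,0.45,0.3,0,0,0])

```text
time_s: 25.0
tcp_pos: [0.5245, -0.3007, 0.1296]
eef_rot: [179.8, 0.1, -88.2]
contact_force: [-0.5, -0.5, 0.3]
gripper_width: 0.0746
```

Call:
apply_moves(slide=[[0,0,-0.4],[0,0,-0.45],[0,0,-0.2],[0,0,0],[0,0,0],[0,0,0],[0,0,0],[0,0,0]], turn=[[0,0,0],[0,0,0],[0,0,-0.095],[0,0,-0.095],[0,0,-0.095],[0,0,-0.095],[0,0,-0.095],[0,0,-0.03]], jaw=[0,0,0,0,0,0,0,0])

```text
time_s: 25.8
tcp_pos: [0.5258, -0.3012, 0.2367]
eef_rot: [-180.0, -0.0, -44.5]
contact_force: [-0.1, 0.4, -0.9]
gripper_width: 0.0871
```

```bash
python3 - <<'E'
from h import *
from plant import r
d(.6713,.0747,.24,-45)
c=r.capture("wrist"); cv2.imwrite("pics/wr3.png",c["pixels"])
E
```

```text
t 25.8 pos [ 0.5258 -0.3012  0.2367] rot [-1.7998e+02 -4.0000e-02 -4.4520e+01] w 0.0871 F [-0.1  0.4 -0.9]
turn total [-0.    -0.     0.006] slide after [-1.629 -3.687 -0.033] slide now [-1.597 -3.7   -0.033]
```

View pics/wr3.png

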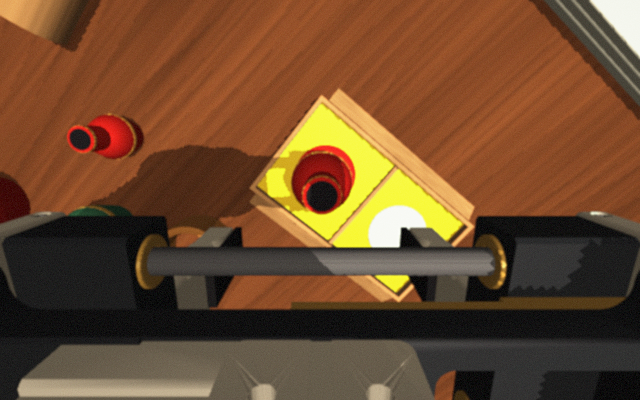

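Call:
apply_moves(slide=[[-0.1,-0.2,0],[-0.17,-0.4,0],[-0.18,-0.45,0],[-0.2,-0.45,0],[-0.2,-0.45,0],[-0.2,-0.45,0],[-0.2,-0.45,0],[-0.2,-0.4,0]], turn=[[0,0,0],[0,0,0],[0,0,0],[0,0,0],[0,0,0],[0,0,0],[0,0,0],[0,0,0]], jaw=[0,0,0,0,0,0,0,0])

```text
time_s: 26.65
tcp_pos: [0.6527, 0.0339, 0.2366]
eef_rot: [-180.0, -0.0, -44.9]
contact_force: [-0.9, -0.3, 0.7]
gripper_width: 0.0876
```

Call:
apply_moves(slide=[[-0.1,-0.25,0],[-0.05,-0.2,0],[0,0,0],[0,0,0],[0,0,0]], turn=[[0,0,0],[0,0,0],[0,0,0],[0,0,0],[0,0,0]], jaw=[0,0,0,0,0])

```text
time_s: 27.15
tcp_pos: [0.6729, 0.073, 0.236]
eef_rot: [180.0, -0.0, -44.9]
contact_force: [-0.1, -0.5, 0.1]
gripper_width: 0.0872
```

```bash
python3 - <<'E'
from h import *
from plant import r
c=r.capture("wrist"); np.savez("wc.npz",**c); cv2.imwrite("pics/wc.png",c["pixels"])
W=cloud(c).reshape(-1,3); m=(abs(W[:,2]-.07)<.006)&(abs(W[:,0]-.671)<.045)&(abs(W[:,1]-.074)<.045); q=cv2.minEnclosingCircle((W[m][:,:2]*1000).astype(np.float32)); print(m.sum(),q)
d(q[0][0]/1000,q[0][1]/1000,.05,-45)
E
```

```text
693 ((671.0856323242188, 73.24027252197266), 29.919105529785156)
t 27.2 pos [0.6729 0.0729 0.2361] rot [-1.7999e+02 -1.0000e-02 -4.4910e+01] w 0.0875 F [ 0.9 -0.   0.4]
turn total [-0.    -0.     0.001] slide after [-0.015  0.011  1.861] slide now [-0.016  0.011  1.861]
```

View pics/wc.png

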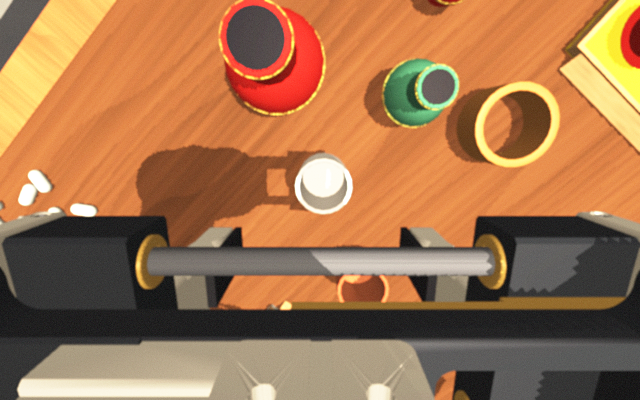

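Call:
apply_moves(slide=[[-0.015,0.01,0.2],[0,0,0.35],[0,0,0.4],[0,0,0.4],[0,0,0.3],[0,0,0.15],[0,0,0.06],[0,0,0]], turn=[[0,0,0],[0,0,0],[0,0,0],[0,0,0],[0,0,0],[0,0,0],[0,0,0],[0,0,0]], jaw=[0,0,0,0,0,0,0,0], newtons=15)

```text
time_s: 28.0
tcp_pos: [0.6717, 0.074, 0.0501]
eef_rot: [180.0, -0.0, -44.8]
contact_force: [0.1, 0.2, 0.1]
gripper_width: 0.0878
```

Call:
apply_moves(slide=[[0,0,0],[0,0,0],[0,0,0],[0,0,0],[0,0,0],[0,0,0]], turn=[[0,0,0],[0,0,0],[0,0,0],[0,0,0],[0,0,0],[0,0,0]], jaw=[0.2,0.28,0.5,0.5,0.5,0.5])

```text
time_s: 28.6
tcp_pos: [0.6715, 0.0745, 0.0505]
eef_rot: [-180.0, -0.0, -44.8]
contact_force: [-2.0, -0.4, 5.0]
gripper_width: 0.0588
```

Call:
apply_moves(slide=[[0,0,-0.05],[0,0,-0.15],[0,0,-0.3],[0,0,-0.35],[0,0,-0.35],[0,0,-0.25],[0,0,-0.1],[0,0,0]], turn=[[0,0,0],[0,0,0],[0,0,0],[0,0,0],[0,0,0],[0,0,0],[0,0,0],[0,0,0]], jaw=[0.5,0.5,0.5,0.5,0.5,0.5,0.5,0.5])

```text
time_s: 29.4
tcp_pos: [0.672, 0.0747, 0.2067]
eef_rot: [-179.8, -0.1, -44.8]
contact_force: [0.0, -0.1, -1.7]
gripper_width: 0.0586
```

Call:
apply_moves(slide=[[0,0,0],[0,0,0],[0,0,0],[0,0,0],[0,0,0],[0,0,0],[0,0,0],[0,0,0]], turn=[[0,0,-0.04],[0,0,-0.08],[0,0,-0.08],[0,0,-0.08],[0,0,-0.08],[0,0,-0.08],[0,0,-0.06],[0,0,-0.02]], jaw=[0.5,0.5,0.5,0.5,0.5,0.5,0.5,0.5])

```text
time_s: 30.2
tcp_pos: [0.6703, 0.0743, 0.2023]
eef_rot: [180.0, 0.2, 0.0]
contact_force: [0.6, -1.0, -1.3]
gripper_width: 0.0588
```

```bash
python3 - <<'E'
from h import *
d(.4018,-.3184,.2,0)
E
```

```text
t 30.2 pos [0.6703 0.0743 0.2023] rot [1.7995e+02 2.0000e-01 5.0000e-02] w 0.0588 F [ 0.6 -1.  -1.3]
turn total [0.001 0.002 0.001] slide after [-2.685  3.927  0.023] slide now [-2.688  3.925  0.035]
```

Call:
apply_moves(slide=[[-0.1,0.15,0],[-0.2,0.3,0],[-0.27,0.38,0],[-0.28,0.4,0],[-0.28,0.4,0],[-0.28,0.4,0],[-0.28,0.4,0],[-0.28,0.4,0]], turn=[[0,0,0],[0,0,0],[0,0,0],[0,0,0],[0,0,0],[0,0,0],[0,0,0],[0,0,0]], jaw=[0.5,0.5,0.5,0.5,0.5,0.5,0.5,0.5])

```text
time_s: 31.0
tcp_pos: [0.4709, -0.2094, 0.2035]
eef_rot: [-180.0, 0.1, -0.2]
contact_force: [0.6, -1.1, -0.8]
gripper_width: 0.059
```

Call:
apply_moves(slide=[[-0.28,0.4,0],[-0.24,0.35,0],[-0.15,0.22,0],[-0.05,0.12,0],[0,0,0],[0,0,0]], turn=[[0,0,0],[0,0,0],[0,0,0],[0,0,0],[0,0,0],[0,0,0]], jaw=[0.5,0.5,0.5,0.5,0.5,0.5])

```text
time_s: 31.6
tcp_pos: [0.4012, -0.3167, 0.2041]
eef_rot: [-180.0, 0.1, -0.2]
contact_force: [0.3, -0.1, -1.9]
gripper_width: 0.0589
```

```bash
python3 - <<'E'
from h import *
from plant import r
d(.4018,-.3184,.0565,0)
c=r.capture("scene"); cv2.imwrite("pics/sc4.png",cv2.resize(c["pixels"][100:300,100:300],None,fx=3,fy=3))
E
```

```text
t 31.6 pos [ 0.4012 -0.3167  0.2041] rot [-1.7997e+02  5.0000e-02 -1.9000e-01] w 0.0589 F [ 0.3 -0.1 -1.9]
turn total [-0.     0.001 -0.002] slide after [0.006 0.017 1.476] slide now [0.007 0.018 1.476]
```

View pics/sc4.png

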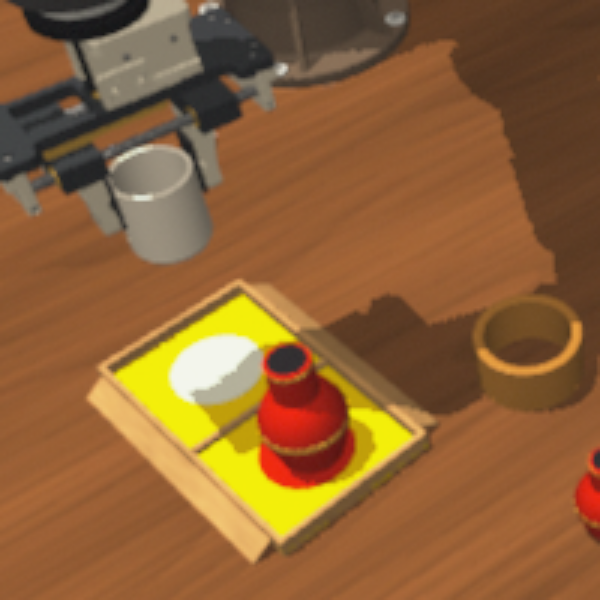

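Call:
apply_moves(slide=[[0.005,0.015,0.2],[0,0,0.3],[0,0,0.3],[0,0,0.3],[0,0,0.2],[0,0,0.1],[0,0,0.03],[0,0,0]], turn=[[0,0,0],[0,0,0],[0,0,0],[0,0,0],[0,0,0],[0,0,0],[0,0,0],[0,0,0]], jaw=[0.5,0.5,0.5,0.5,0.5,0.5,0.5,0.5])

```text
time_s: 32.45
tcp_pos: [0.4026, -0.3182, 0.062]
eef_rot: [180.0, -0.0, -0.1]
contact_force: [0.6, 0.2, -0.6]
gripper_width: 0.0591
```

Call:
apply_moves(slide=[[0,0,0.01],[0,0,0],[0,0,0.01],[0,0,0]], turn=[[0,0,0],[0,0,0],[0,0,0],[0,0,0]], jaw=[0.5,0.5,0.5,0.5])

```text
time_s: 32.85
tcp_pos: [0.4021, -0.3185, 0.0601]
eef_rot: [180.0, -0.0, -0.1]
contact_force: [-0.8, -0.0, -2.2]
gripper_width: 0.0592
```

Call:
apply_moves(slide=[[0,0,0.01],[0,0,0],[0,0,0.01],[0,0,0]], turn=[[0,0,0],[0,0,0],[0,0,0],[0,0,0]], jaw=[0.5,0.5,0.5,0.5])

```text
time_s: 33.25
tcp_pos: [0.4019, -0.3184, 0.0576]
eef_rot: [-180.0, 0.0, -0.1]
contact_force: [-0.5, 0.3, -1.6]
gripper_width: 0.0589
```

Call:
apply_moves(slide=[[0,0,0.01],[0,0,0]], turn=[[0,0,0],[0,0,0]], jaw=[0.5,0.5])

```text
time_s: 33.45
tcp_pos: [0.4019, -0.3184, 0.0566]
eef_rot: [-180.0, 0.0, -0.1]
contact_force: [0.9, -0.5, -1.5]
gripper_width: 0.0586
```

Call:
apply_moves(slide=[[0,0,0.005],[0,0,0],[0,0,0]], turn=[[0,0,0],[0,0,0],[0,0,0]], jaw=[0.5,0.5,0.5])

```text
time_s: 33.75
tcp_pos: [0.402, -0.3185, 0.0564]
eef_rot: [180.0, -0.0, -0.1]
contact_force: [-0.5, 1.2, 2.5]
gripper_width: 0.0587
```

Contact. I'll release and retreat to clear the top view.

Call:
apply_moves(slide=[[0,0,0],[0,0,0],[0,0,0],[0,0,0],[0,0,0],[0,0,0],[0,0,-0.1],[0,0,-0.25]], turn=[[0,0,0],[0,0,0],[0,0,0],[0,0,0],[0,0,0],[0,0,0],[0,0,0],[0,0,0]], jaw=[0.32,0.3,0.27,0.2,0.1,0,0,0])

```text
time_s: 34.55
tcp_pos: [0.4006, -0.3179, 0.0904]
eef_rot: [-179.9, 0.2, -0.2]
contact_force: [0.0, -0.3, 1.0]
gripper_width: 0.0871
```

Call:
apply_moves(slide=[[0,0,-0.3],[0,0,-0.4],[0,0,-0.4],[0,0,-0.3],[0.1,-0.3,0],[0.1,-0.4,0],[0.1,-0.4,0],[0.1,-0.3,0]], turn=[[0,0,0],[0,0,0],[0,0,0],[0,0,0],[0,0,0],[0,0,0],[0,0,0],[0,0,0]], jaw=[0,0,0,0,0,0,0,0])

```text
time_s: 35.35
tcp_pos: [0.4422, -0.1769, 0.2323]
eef_rot: [-180.0, -0.1, -0.1]
contact_force: [0.7, -0.1, 0.4]
gripper_width: 0.0878
```

```bash
python3 - <<'E'
from h import *
from plant import r
d()
c=r.capture("top"); np.savez("top2.npz",**c); cv2.imwrite("pics/top2.png",c["pixels"])
c=r.capture("scene"); cv2.imwrite("pics/sc5.png",c["pixels"])
c=r.capture("wrist"); cv2.imwrite("pics/wr5.png",c["pixels"])
E
```

```text
t 35.35 pos [ 0.4422 -0.1769  0.2323] rot [-1.7999e+02 -8.0000e-02 -1.3000e-01] w 0.0878 F [ 0.7 -0.1  0.4]
turn total [-0.    -0.001  0.   ] slide after [0. 0. 0.] slide now [0. 0. 0.]
```

View pics/top2.png

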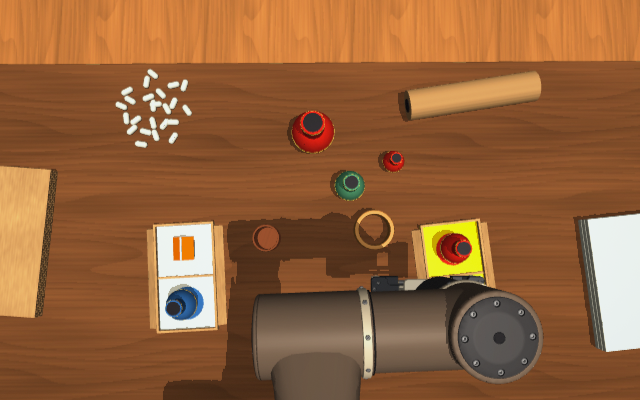

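View pics/sc5.png

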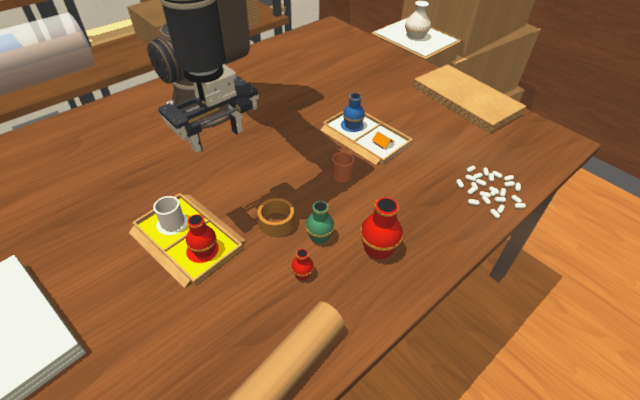

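Call:
apply_moves(slide=[[0,-0.3,0],[0,-0.4,0],[0,-0.45,0],[0,-0.45,0],[0,-0.4,0],[0,-0.3,0],[0,0,0],[0,0,0]], turn=[[0,0,0],[0,0,0],[0,0,0],[0,0,0],[0,0,0],[0,0,0],[0,0,0],[0,0,0]], jaw=[0,0,0,0,0,0,0,0])

```text
time_s: 36.3
tcp_pos: [0.4427, 0.0513, 0.2315]
eef_rot: [180.0, 0.0, -0.1]
contact_force: [0.2, 0.4, 0.1]
gripper_width: 0.0875
```

```bash
python3 - <<'E'
from h import *
from plant import r
d()
c=r.capture("top"); np.savez("top3.npz",**c); cv2.imwrite("pics/top3.png",cv2.resize(c["pixels"][200:350,390:510],None,fx=4,fy=4))
a=dict(np.load("top2.npz"))
def top(c,x,y,z,rad=.04):
    W=cloud(c).reshape(-1,3); m=(abs(W[:,2]-z)<.008)&(np.hypot(W[:,0]-x,W[:,1]-y)<rad); q=cv2.minEnclosingCircle((W[m][:,:2]*1000).astype(np.float32)); return np.round(q[0],1),round(q[1],1)
print("blue",top(a,.4007,.3127,.118),"mat 400.7 312.7"); print("red",top(a,.5228,-.3079,.118),"mat 522.8 -307.9"); print("cup",top(c,.3998,-.3232,.078,.05),"mat 399.8 -323.2")
for n,p in dict(green=(.669,-.0656,.112),bcup=(.5502,.1239,.072),tape=(.5678,-.1212,.053)).items(): print(n,top(a,*p,.055),p)
E
```

```text
t 36.3 pos [0.4427 0.0513 0.2315] rot [ 1.7999e+02  0.0000e+00 -7.0000e-02] w 0.0875 F [0.2 0.4 0.1]
turn total [0. 0. 0.] slide after [0. 0. 0.] slide now [0. 0. 0.]
blue (array([401. , 313.9]), 18.7) mat 400.7 312.7
red (array([ 524.6, -303.3]), 18.6) mat 522.8 -307.9
cup (array([ 402. , -320.1]), 30.3) mat 399.8 -323.2
green (array([669., -66.]), 18.4) (0.669, -0.0656, 0.112)
bcup (array([550.1, 123.8]), 29.8) (0.5502, 0.1239, 0.072)
tape (array([ 567.8, -120.8]), 44.9) (0.5678, -0.1212, 0.053)
```

View pics/top3.png

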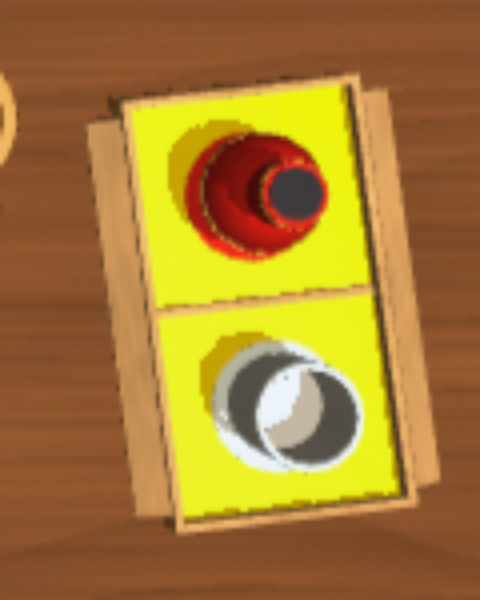

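All objects are within 5 mm of their mats' middles, the bystanders are unmoved, and the arm is clear and still. I'm handing in.

```bash
python3 -c "
from plant import r
print(r.close_job(), r.get_state()['time_s'])"
```

```text
the job is handed in; nothing more can be done
the job is handed in; nothing more can be done
```

I made up both kits and handed the job in at about 36 s of robot time; the hand-in gives no verdict.

| Item | Final check | Limit |
|---|---|---|
| Blue vase | about 1 mm from its mat's middle | 15 mm |
| White cup | about 4 mm from its mat's middle | 15 mm |
| Red vase | about 5 mm from its mat's middle | 15 mm |
| Orange guard on black guard | ridge within about 0.5 mm of where the black ridge was, less than 0.1° apart; ridge height as expected when seated | 4 mm sideways, 12 mm along, 0.12 rad |
| Green vase, brown cup, tape roll | unmoved to within 0.5 mm | 25 mm |

- **Set down:** each item was lowered until the wrist force showed contact, then released slowly. The vases and cup look upright in the pictures.
- **Cameras disagreed:** the top and wrist cameras differed by about 2 mm in x and 5 mm in y, consistently on both guards. I used wrist-camera values for the guards and shifted the top-camera values for the rest.
- **Not re-measured:** once covered, the black guard's own position was not measured again. Contact on it reached about 6 N when the orange guard was seated.

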